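# Load the tube mixer and set its timer

### The arm

A 6-joint arm with a two-finger parallel gripper is mounted at the origin on a cart in front of the work surface, level with it; the furniture and walls round the work are solid. World frame = base frame: x ahead of the robot, y to its left, z up, the work surface at z = 0. Lengths are in m, angles in rad, forces in N, time in s.
With the tool pointing down it reaches from about 0.35 to 0.875 m from the base axis. Payload 4.2 kg.
Tool frame: the origin (TCP) lies midway between the tips of the shut fingers; the grasp point (between the pads) lies 19 mm behind it; z points along the fingers, y is the direction in which the jaws open and shut (so a half turn about z gives the same grasp; the last joint's range is limited). The gripper opens to 87 mm and grips with 3 to 60 N. Pads are 19 mm wide; open, the fingers measure 117 mm over their backs; the gripper's body (75 mm by 190 mm) begins 51 mm behind the grasp point.
Start: joints at [1.549, 0.385, 0.008, 0, -1.194, -0.259], TCP at [0.173, 0.601, 0.223] pointing down, gripper open.
Joint ranges: [-3.14, 3.14], [-1.21, 2.06], [-1.07, 1.41], [-3.16, 2.05], [-2.99, -0.16], [-3.1, 3.1]. Speed limits (rad/s): [2.79, 2.79, 3.14, 3.14, 3.14, 3.14].

### API

Orientations are given as a rotation vector (axis times angle).
In Python, from plant import robot, claw, get_state, capture, workorder gives the robot as it stands. The module is installed in compiled form; this text tells all that it offers. Calls block until the motion is done:
- robot.reach(position, orientation): joint-space move of the TCP to a pose.
- robot.line_to(position, feed=0.15, ori=None, until_force=None): straight line of the TCP; ori=None keeps the orientation; feed is the mean speed in m/s. With until_force (N) it stops when the force on the tool has changed by that much, and returns True; else False.
- robot.goto_joints(angles): joint-space move.
- claw.open_gripper() and claw.close(): open the fingers fully, or close them until they stop; the grip force is fixed at half the most.
- robot.wait(seconds).
- robot.inverse_kinematics(position, orientation): joint angles nearest the present ones, or None.
- get_state(): the state.
- capture(name): name is "side" or "top"; returns a dict with "img" (384x512x3 uint8, red, green, blue), "fx", "fy", "cx", "cy" (pixels), "position" and "orientation" of the camera in the world. Camera axes: x right, y up, looking along -z (the intrinsics and any distortion apply to the point x, -y, -z); pixel columns grow to the right and rows downward; lengths in m; the calibration is good to about 2 mm. A picture is of the moment at which its call begins. There is no depth.
A pose or a line that the arm cannot do raises robot.IKError and nothing moves.
- workorder.finish_job(): hands the job in, once; it reports no verdict.
The state is a dict: "time": time; "joint_pos": joint angles; "dq": joint speeds; "tau": joint torques, N m; "ee_pos": TCP position; "ee_rot": TCP orientation; "ft_force": force on the tool from outside, world axes, zero at the start; "wrist_torque": the same for the moment, N m; "opening": finger opening in m.
Only numpy, scipy, OpenCV 4.12 (cv2) and the standard library are available. Lean on these libraries where they do the work, as an engineer would, in place of code of your own. Each camera call takes 0.05 s, during which the arm holds its last target.

### The job

Start a blend on the tube mixer: press the steel mixing tube down between the mixer's two spring clips until it snaps home on its rests, swing the wire guard fully shut over it, and turn the timer dial to 50 minutes (the fifth click clockwise from the off mark, ten minutes a click). Only when the tube is home, the guard shut and the timer set, press the round start button all the way in and let it go. Leave the dropper bottle, the beaker and the label roll standing where they are.

Things in the scene. Friction and masses are not known exactly. Their poses are not given: they have to be found in the camera images.
- mixer: White bench mixer, fixed, 211 deep x 224 wide x 62 mm high without guard. Origin: on the counter under its middle; x to its rear (away from the robot at yaw 0), y left, z up. Its front panel slopes 35 degrees, from 14 mm high at x=-125 to 60 mm high at x=-60; outward normal (-0.574, 0, 0.819). Dial on the panel's left, start button on its right; behind them a shallow well with the tube's cradle.
- cradle (a point): Where the tube's middle must lie (mixer frame 12, 0, 86 mm; same axes), tube along y. Black V rests at y=+-36 (8 thick) carry its body; floor plate 42 mm below. Upright spring clips at y=+-72, tops 26 mm above this point, a bead on each facing in. Pressed straight down (about 10 N) the cones, touching with the tube about 30 mm high, spread the clips 7 mm; then they snap over it. Self-centres 3 mm.
- tube: Closed mixing tube lying loose on the counter, 139 mm long along its own y, about 0.22 kg. Steel body 32 mm diameter, 90 mm long, in the middle; black hexagonal collar 40 mm across flats, 12 mm thick, near each end; then black cones from 38 to 10 mm diameter. Both ends alike; either way round and any roll will do. Origin at its centre on the axis, 20 mm above the counter as it lies there.
- guard_bar (a point): Middle of the guard's free bar: a rubber sleeve 60 mm long, 12 mm thick, lying along the mixer's y, 128 mm from the guard's hinge. At the start it stands up at the mixer's rear, about 180 mm above the counter; behind it there is free space. Two thin rods run back from the bar over the guard, 50 mm either side of its middle; the next cross rod is 63 mm from the bar, so a shut gripper fits between.
- guard (a joint): Wire guard, a steel rod hoop 202 mm wide hinged along y at (76, 0, 60) mm in the mixer's frame; rad. 0 = fully shut (bar at (-52, 0, 66) mm, on the panel's top edge); 1.75 = fully open, leaning back on its stop, as at the start. Opens up and to the rear. 0.16 kg; pushed forward past about 0.9 rad it sinks shut by itself in about 1.5 s on a damped hinge; further open than 1.1 it falls back.
- dial_grip (a point): On the timer dial's axis, 26 mm above the panel, where to grip it. Black ribbed round knob, 44 mm diameter, from 5 to 34 mm above the panel, on a disc 51 mm wide and 5 mm high. This point's z is the axis: the panel's outward normal, 35 degrees from vertical towards the front. The dial's foot is at (-93, 50, 38) mm in the mixer's frame. A white line on its top and side is the pointer.
- dial (a joint): Dial angle, rad, growing clockwise as seen facing the panel. 0 = off, pointer 80 degrees left of straight up the panel, at the long thick white mark; then a click and a white mark every 0.349 rad (20 degrees, ten minutes) up to 80 minutes. 50 minutes = 1.745 rad, pointer 20 degrees right of up. Starts at click 1, 2 or 3. About 0.09 N m passes a click; let go, it settles in the nearest click.
- start_top (a point): Centre of the start button's face: steel disc 30 mm in diameter in a black ring, on the panel's right, 18 mm above the panel; z is the panel's normal. The foot is at (-93, -58, 38) mm in the mixer's frame.
- start (a joint): Start button's travel, m: 0 = out, 0.006 = fully in, pressed straight along the panel's normal; 1.5 to 5 N, springs back.
- bottle: Bystander: amber dropper bottle with a black dropper, 39 mm in diameter, 102 mm high, standing; origin under its middle.
- beaker: Bystander: small clear beaker, 47 mm in diameter, 55 mm high, standing; origin under its middle.
- label_roll: Bystander: white roll of labels, 64 mm in diameter, 26 mm high, lying flat; origin under its middle.
Mind the look-alikes: they are no part of the job. What is shaped like the tube but green or purple is not meant.

How it is judged:
By the outcome, as a careful person would: the job done as asked, in the order asked, and still so for the second after the job is handed in, with the robot touching nothing.
It also fails if it takes over 72 s, if anything falls off the work surface, if the arm or the gripper's body presses on something with over 40 N, if the wrist force passes 120 N, or if a joint passes its speed limit or range.

## Working session

There is one attempt and no reset: what is moved stays moved. The work goes in short steps, each a Python script; the robot and the scene stay as the last script left them, time stands still between calls to the robot, and variables do not carry over. Pictures are saved under pics/ and viewed, and the job is handed in when it is done.

```bash
mkdir -p pics; ls
cat > h.py <<'E'
import numpy as np, cv2
from scipy.spatial.transform import Rotation as R
def snap(cap,name,out):
    c=cap(name); cv2.imwrite('pics/'+out+'.png',c['img'][:,:,::-1]); np.save('pics/'+out+'.npy',c,allow_pickle=True); return c
def load(o): return np.load('pics/'+o+'.npy',allow_pickle=True).item()
def ray(c,u,v):
    d=np.array([(u-c['cx'])/c['fx'],-(v-c['cy'])/c['fy'],-1.])
    return np.array(c['position']),RR(c).apply(d)
def RR(c):
    o=np.array(c['orientation'],float)
    return R.from_matrix(o) if o.shape==(3,3) else R.from_rotvec(o)
def onz(c,u,v,z):
    p,d=ray(c,u,v); return p+d*(z-p[2])/d[2]
def proj(c,P):
    q=RR(c).inv().apply(np.array(P)-np.array(c['position'])); return np.stack([c['cx']+c['fx']*q[...,0]/-q[...,2], c['cy']-c['fy']*q[...,1]/-q[...,2]],-1)
def tri(c1,p1,c2,p2):
    a,d=ray(c1,*p1); b,e=ray(c2,*p2)
    s=np.linalg.lstsq(np.stack([d,-e],1),b-a,rcond=None)[0]
    x,y=a+d*s[0],b+e*s[1]; return (x+y)/2,np.linalg.norm(x-y)
E
python3 - <<'E'
from plant import robot,claw,get_state,capture
from h import *
for n in('side','top'):
    c=snap(capture,n,n+'0'); print({k:v for k,v in c.items() if k!='img'})
    im=cv2.resize(c['img'][:,:,::-1],(800,600),interpolation=cv2.INTER_CUBIC); cv2.imwrite(f'pics/{n}0b.png',im)
print(get_state())
E
```

```text
pics
{'fx': 474.20120956868595, 'fy': 474.20120956868595, 'cx': 252.75626743121938, 'cy': 189.4730234675291, 'position': array([0.13318894, 1.40953618, 0.80607272]), 'orientation': array([ 0.22533532, -1.47014909, -2.46774347])}
{'fx': 431.5763875693372, 'fy': 431.5763875693372, 'cx': 249.34273207964313, 'cy': 188.7649663385213, 'position': array([0.21400204, 0.09184075, 1.57771045]), 'orientation': array([ 0.17432425, -0.16203297, -1.4743728 ])}
{'time': 0.1, 'joint_pos': array([ 1.54859893e+00,  3.85490682e-01,  6.79102271e-03, -4.44198694e-04,
       -1.19401332e+00, -2.58613718e-01]), 'dq': array([-0.00189955, -0.00162335,  0.00355611,  0.00113488, -0.0001959 ,
        0.00127815]), 'tau': array([ 3.37379447e-05, -3.91688955e+01,  1.87936682e+01,  4.23186600e+00,
        1.34955530e-02, -7.23396579e-05]), 'ee_pos': array([0.17303377, 0.6000177 , 0.22157214]), 'ee_rot': array([ 3.10870847e+00, -4.39630703e-01, -2.88791343e-04]), 'ft_force': array([ 0.20523721,  0.01634649, -0.29119149]), 'wrist_torque': array([0.04025245, 0.00759443, 0.0046967 ]), 'opening': 0.08687749510398}
```

View pics/side0b.png

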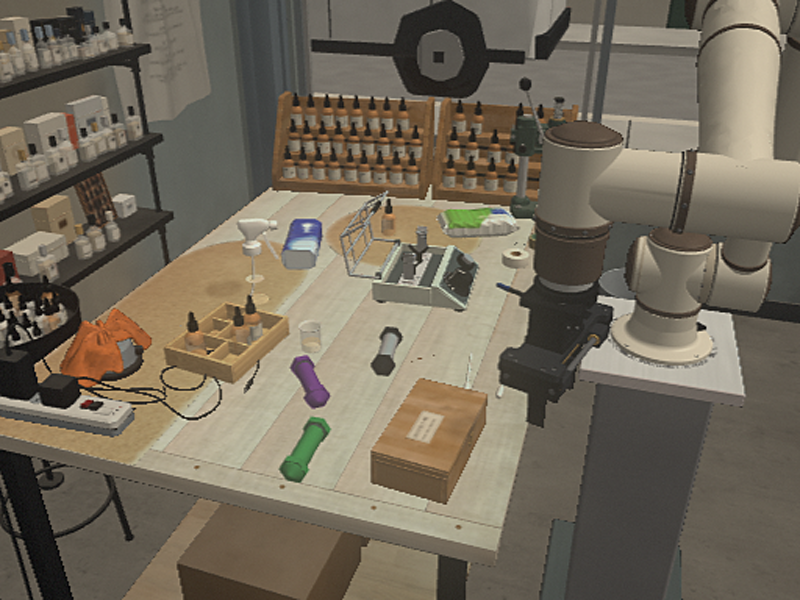

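View pics/top0b.png

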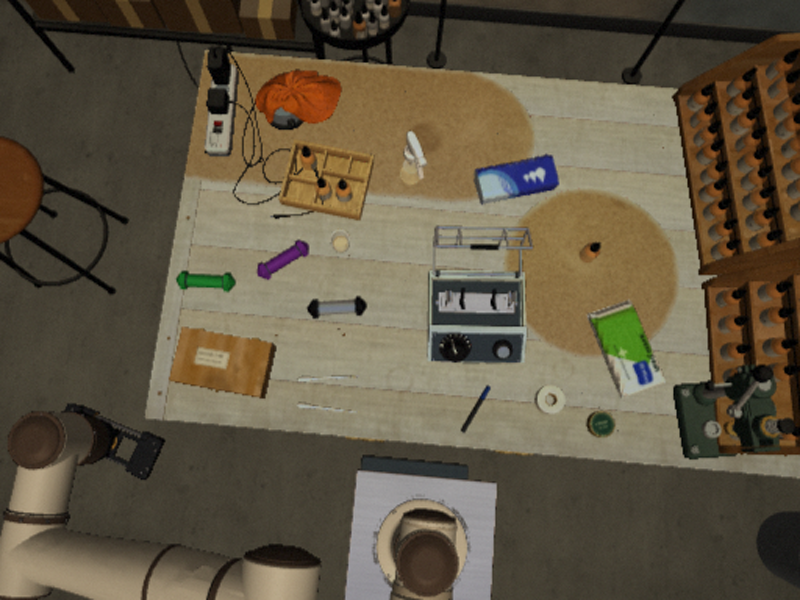

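The top view shows the steel tube at about (337,307), the mixer at about (477,317) with its guard open, and the dial at (455,347). The green and purple tubes are look-alikes. In the side view the tube is at (386,350) and the mixer at (428,275). Next I'll zoom in.

Run:
```python
from h import *
a=load('top0')['img'][:,:,::-1]; b=load('side0')['img'][:,:,::-1]
# top crop cols 260-350, rows 135-240
c=a[135:240,265:345]; cv2.imwrite('pics/ct.png',cv2.resize(c,None,fx=5.6,fy=5.6,interpolation=cv2.INTER_CUBIC))
c=b[120:205,210:315]; cv2.imwrite('pics/cs.png',cv2.resize(c,None,fx=7,fy=7,interpolation=cv2.INTER_CUBIC))
c=np.hstack([cv2.resize(a[180:215,190:240],(400,280),interpolation=cv2.INTER_CUBIC),cv2.resize(b[200:245,222:272],(311,280),interpolation=cv2.INTER_CUBIC)]); cv2.imwrite('pics/cu.png',c)
```

```text
(no output)
```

View pics/ct.png

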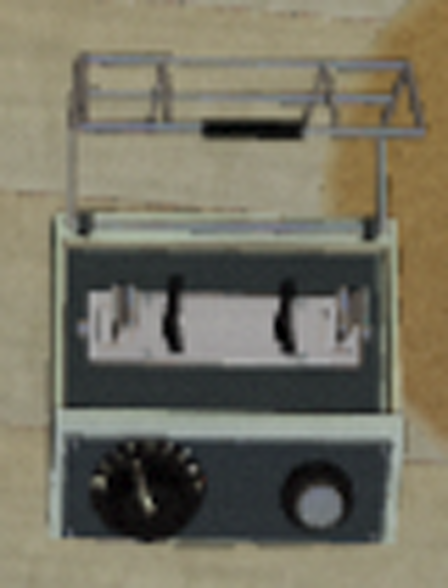

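View pics/cs.png

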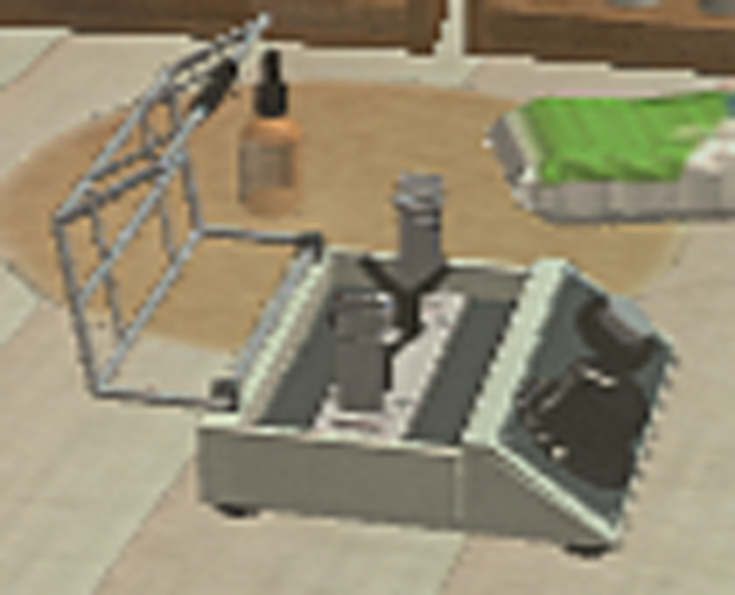

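View pics/cu.png

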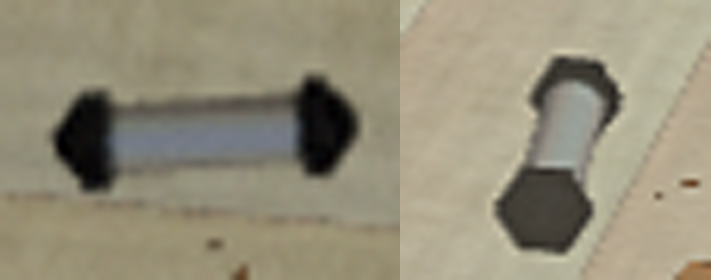

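```bash
cat > m.py <<'E'
from h import *
T=load('top0');S=load('side0')
f=lambda p,s,o:((p[0]+.5)/s-.5+o[0],(p[1]+.5)/s-.5+o[1])
tp={'RL':(57,215),'RR':(398,222),'KL':(58,410),'KR':(402,412),'FL':(50,538),'FR':(390,545)}
sp={'RL':(203,420),'KL':(490,441),'KR':(558,262),'FL':(612,540),'FR':(677,360)}
mod={'RL':(86,112,62),'RR':(86,-112,62),'KL':(-60,112,60),'KR':(-60,-112,60),'FL':(-125,112,14),'FR':(-125,-112,14)}
def fit(M,W):
    M=np.array(M);W=np.array(W);a=M-M.mean(0);b=W-W.mean(0)
    th=np.arctan2((a[:,0]*b[:,1]-a[:,1]*b[:,0]).sum(),(a*b).sum())
    Rm=np.array([[np.cos(th),-np.sin(th)],[np.sin(th),np.cos(th)]]);t=W.mean(0)-Rm@M.mean(0)
    return th,t,(W-(M@Rm.T+t))*1e3
if __name__=='__main__':
    for nm,c,pts,s,o in(('top',T,tp,5.6,(265,135)),('side',S,sp,7,(210,120))):
        M=[];W=[]
        for k,p in pts.items():
            w=onz(c,*f(p,s,o),mod[k][2]/1e3); M.append(np.array(mod[k][:2])/1e3);W.append(w[:2])
        th,t,r=fit(M,W); print(nm,np.degrees(th),t,'\n',r.round(1))
    for k in sp: print(k,*tri(T,f(tp[k],5.6,(265,135)),S,f(sp[k],7,(210,120))))
    # tube
    e=[onz(T,*f(p,8,(190,180)),.02) for p in((55,138),(357,127))]
    print('tube top',e,np.linalg.norm(e[0]-e[1]))
    hs=lambda p:f(p,6.222,(222,200))
    print('hexcollar near side', onz(S,*hs((183-0,0)),.02) if 0 else '')
    # mid-section centers: near cone tip seen end-on ~ (545,210)-400, collar far centre
    nt=f((545-400,208),6.222,(222,200)); print('near tip tri',tri(T,f((55,138),8,(190,180)),S,nt))
E
python3 m.py
```

```text
top 4.161477835573978 [ 0.54446599 -0.08306079] 
 [[-8.5 -2.4]
 [-9.5  0.8]
 [ 9.9 -2.4]
 [12.1  2.7]
 [-1.5 -1.1]
 [-2.4  2.3]]
side 4.613743075743429 [ 0.54012684 -0.07727457] 
 [[-4.8  3.1]
 [ 1.9 -9.3]
 [ 1.3  0.7]
 [ 4.7 -6.5]
 [-3.  12. ]]
RL [0.61580136 0.03234439 0.05537538] 0.0008817964307830978
KL [0.47960931 0.02103539 0.06098803] 0.013066790039567138
KR [ 0.49835138 -0.19747175  0.05857422] 0.013384258847700971
FL [0.41058996 0.0185396  0.01438002] 0.0009351300980236639
FR [ 0.42549139 -0.20310179  0.00606848] 0.0021415588334782886
tube top [array([0.50837971, 0.3109959 , 0.02      ]), array([0.52604985, 0.17315431, 0.02      ])] 0.13896955470910322
hexcollar near side 
near tip tri (array([0.50419937, 0.30882519, 0.03286397]), np.float64(0.0034942705611301435))
```

```bash
sed -i "s/^tp=.*/&\nfor k in ('KL','KR'): tp.pop(k)/; s/^sp=.*/&\nfor k in ('KL','KR'): sp.pop(k)/" m.py; python3 m.py
cat > ov.py <<'E'
from m import *
import sys
def W(P,x,y,th):
    P=np.atleast_2d(np.array(P,float))/1e3;c,s=np.cos(th),np.sin(th)
    return np.stack([x+c*P[:,0]-s*P[:,1],y+s*P[:,0]+c*P[:,1],P[:,2]],1)
n=np.array([-.574,0,.819])
def circ(c,r,k=40):
    u=np.array([.819,0,.574]);v=np.array([0,1,0]);a=np.linspace(0,2*np.pi,k)[:,None]
    return np.array(c)+r*(np.cos(a)*u+np.sin(a)*v)
def polys(g):
    F=np.array([-93,50,38.]);B=np.array([-93,-58,38.])
    L=[circ(F+5*n,25.5),circ(F+34*n,22),circ(B+18*n,15),
     [(86,112,62),(86,-112,62),(-60,-112,60),(-60,112,60),(86,112,62)],[(-60,112,60),(-125,112,14),(-125,-112,14),(-60,-112,60)]]
    for s in(1,-1):
        L+=[[(2,s*72,112),(22,s*72,112)],[(0,36*s,86),(12,36*s,70),(24,36*s,86)]]
    c,sn=np.cos(g),np.sin(g)
    gp=lambda x,y:(76-128*x*c - 6*x*sn*-1*0,y,66*x*1+60*(1-x)) if 0 else (76-(128*c-6*sn)*x,y,60+(128*sn+6*c)*x)
    L+=[[gp(1,-30),gp(1,30)],[gp(0,-101),gp(1,-101),gp(1,101),gp(0,101)]]
    return L
def draw(c,pose,crop,s,out,g=1.75):
    u0,v0,u1,v1=crop; im=cv2.resize(np.ascontiguousarray(c['img'][v0:v1,u0:u1,::-1]),None,fx=s,fy=s,interpolation=cv2.INTER_CUBIC)
    for L in polys(g):
        q=proj(c,W(L,*pose)); q=np.stack([(q[:,0]-u0+.5)*s-.5,(q[:,1]-v0+.5)*s-.5],1).round().astype(int)
        cv2.polylines(im,[q.reshape(-1,1,2)],False,(0,0,255),1)
    cv2.imwrite('pics/'+out+'.png',im)
if __name__=='__main__':
    pose=(float(sys.argv[1]),float(sys.argv[2]),np.radians(float(sys.argv[3])))
    draw(T,pose,(265,135,345,240),5.6,'ovt'+sys.argv[4]); draw(S,pose,(210,120,315,205),7,'ovs'+sys.argv[4])
E
python3 ov.py 0.5435 -0.083 4.3 a
```

```text
top 3.9501671713425597 [ 0.53899066 -0.08320577] 
 [[-3.5 -1.9]
 [-3.6  1.3]
 [ 3.6 -1.5]
 [ 3.5  2. ]]
side 4.459052636048481 [ 0.53898165 -0.07456407] 
 [[-4.   0.6]
 [ 5.6 -9.5]
 [-1.6  8.9]]
RL [0.61580136 0.03234439 0.05537538] 0.0008817964307830978
FL [0.41058996 0.0185396  0.01438002] 0.0009351300980236639
FR [ 0.42549139 -0.20310179  0.00606848] 0.0021415588334782886
tube top [array([0.50837971, 0.3109959 , 0.02      ]), array([0.52604985, 0.17315431, 0.02      ])] 0.13896955470910322
hexcollar near side 
near tip tri (array([0.50419937, 0.30882519, 0.03286397]), np.float64(0.0034942705611301435))
```

View pics/ovta.png

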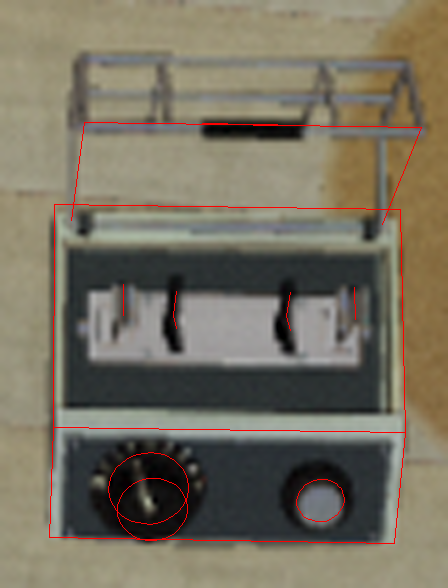

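View pics/ovsa.png

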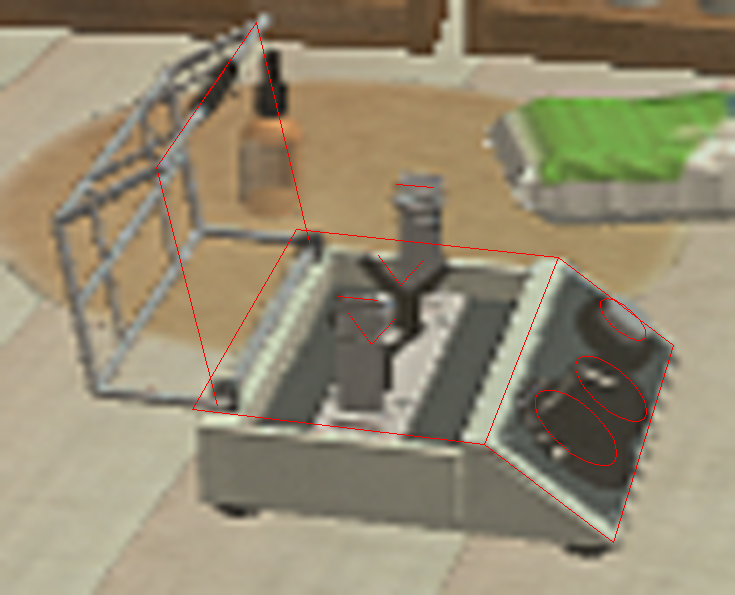

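Run:
```python
from h import *
a=load('top0')['img'][:,:,::-1]; b=load('side0')['img'][:,:,::-1]
def cr(im,u0,v0,u1,v1,s):
    return cv2.resize(im[v0:v1,u0:u1],None,fx=s,fy=s,interpolation=cv2.INTER_NEAREST)
cv2.imwrite('pics/z1.png',cr(a,278,180,342,234,12))   # top: cradle & panel
cv2.imwrite('pics/z2.png',cr(b,255,142,309,190,14)) # side
```

```text
(no output)
```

View pics/z1.png

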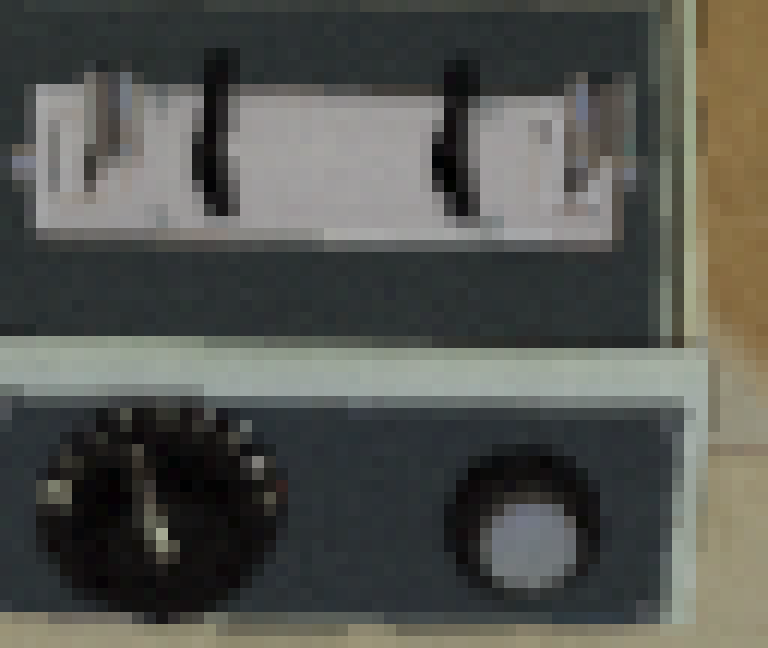

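View pics/z2.png

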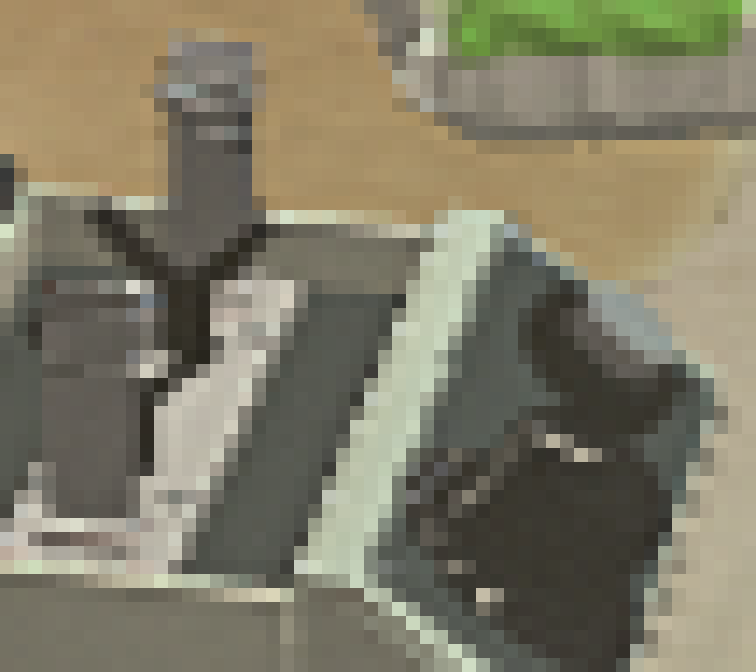

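```bash
cat > t.py <<'E'
from ov import *
t=lambda x,y:(x/12-.5+278,y/12-.5+180)
s=lambda x,y:(x/14-.5+255,y/14-.5+142)
print('button',tri(T,t(530,547),S,s(627,325)))
print('button on z', onz(T,*t(530,547),.0527))
print('clipR',tri(T,t(600,105),S,s(212,48)))
print('clipR top onz',onz(T,*t(600,105),.112),'side',onz(S,*s(212,48),.112))
print('clipL onz',onz(T,*t(108,97),.112),'side',onz(S,*s(91,285),.112))
# V rest: black lower ends: top rows; V right bottom tip front end / rear ends
# sleeve ends in top crop5.6
g=lambda x,y:f((x,y),5.6,(265,135))
h=lambda x,y:f((x,y),7,(210,120))
print('sleeve c',tri(T,g(253,129),S,h(215,85)), onz(T,*g(253,129),.185))
for pose in((.5435,-.083,np.radians(4.3)),(.5395,-.083,np.radians(4.1))):
    n=np.array([-.574,0,.819])
    print(W([np.array([-93,-58,38])+18*n,(12,-72,112),(12,72,112),(12,0,86)],*pose).round(4).tolist())
    k=W([np.array([-93,50,38])+34*n],*pose); print(proj(T,k),(proj(T,k)-[278,180]+.5)*12)
E
python3 t.py; python3 ov.py 0.5395 -0.083 4.1 b
```

```text
button (array([ 0.44102381, -0.14814207,  0.05498989]), np.float64(0.0016515125195804136))
button on z [ 0.44053693 -0.14859802  0.0527    ]
clipR (array([ 0.55904823, -0.15178485,  0.11797401]), np.float64(0.003645952766313173))
clipR top onz [ 0.56231242 -0.15252521  0.112     ] side [ 0.56074566 -0.16482429  0.112     ]
clipL onz [ 0.55180671 -0.01024352  0.112     ] side [ 0.54929365 -0.01311197  0.112     ]
sleeve c (array([ 0.64425716, -0.0751944 ,  0.18821642]), np.float64(0.000706767023761065)) [ 0.64489101 -0.07564538  0.185     ]
[[0.4448, -0.1486, 0.0527], [0.5609, -0.1539, 0.112], [0.5501, -0.0103, 0.112], [0.5555, -0.0821, 0.086]]
[[291.73069191 225.51658793]] [[170.76830289 552.1990551 ]]
[[0.4406, -0.1482, 0.0527], [0.5566, -0.154, 0.112], [0.5463, -0.0103, 0.112], [0.5515, -0.0821, 0.086]]
[[291.54073689 226.59140282]] [[168.48884267 565.09683382]]
```

View pics/ovtb.png

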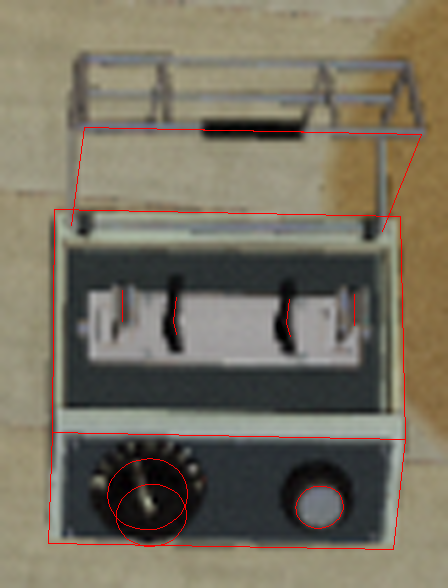

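View pics/ovsb.png

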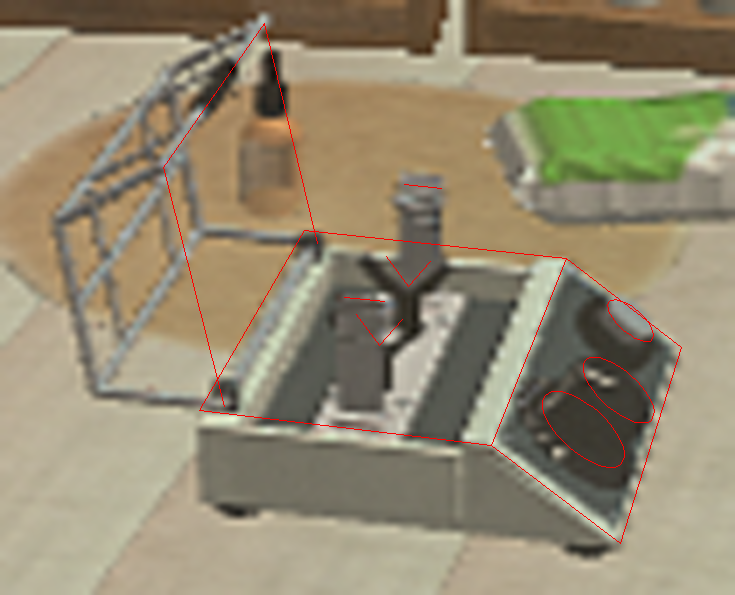

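```bash
cat > k.py <<'E'
from h import *
MX=(.541,-.083,np.radians(4.2))
Rz=R.from_euler('z',MX[2])
def mw(p): return Rz.apply(np.array(p,float)/1e3)+[MX[0],MX[1],0]
N=np.array([-.5736,0,.8192])
def ori(z,y,sg=1,yaw=MX[2]):
    # tool z and jaw dir y given in a frame turned by yaw
    z=np.array(z,float);z/=np.linalg.norm(z);y=np.array(y,float)*sg;y-=z*(y@z);y/=np.linalg.norm(y)
    return R.from_euler('z',yaw)*R.from_matrix(np.stack([np.cross(y,z),y,z],1))
def tz(t): t=np.radians(t); return np.array([np.sin(t),0,-np.cos(t)])
TUBE=np.array([.5172,.2421,.020]); TY=np.radians(7.3)
def dialjaw(a): # jaw dir turned clockwise (facing panel) by a deg from mixer y
    a=np.radians(a); u=np.array([.8192,0,.5736]); # up panel; right = -y
    return np.cos(a)*np.array([0,1.,0])+np.sin(a)*u   # left end goes up when clockwise
E
python3 - <<'E'
from k import *
from plant import robot,get_state
# collar check
T=load('top0');S=load('side0')
F=lambda p,s,o:((p[0]+.5)/s-.5+o[0],(p[1]+.5)/s-.5+o[1])
print('near collar',tri(T,F((90,140),8,(190,180)),S,F((145,209),6.222,(222,200))))
for im,c,z in((0,T,0),):
    hsv=cv2.cvtColor(c['img'],cv2.COLOR_RGB2HSV)
    sub=hsv[180:215,190:240]; m=(sub[...,0]>95)&(sub[...,0]<130)&(sub[...,2]>90)&(sub[...,1]>20)
    n,l,st,ce=cv2.connectedComponentsWithStats(m.astype(np.uint8)); i=1+st[1:,4].argmax(); print('body',st[i],ce[i]+[190,180], onz(c,*(ce[i]+[190,180]),.034))
def ik(n,p,o):
    q=robot.inverse_kinematics(p,o.as_rotvec()); print(n,np.round(p,3),None if q is None else np.round(q,2))
for sg in(1,-1):
    print('sg',sg)
    ik('pick',TUBE+[0,0,-.011],ori([0,0,-1],[1,0,0],sg,TY))
    for h in(60,0): ik('place',mw([12,0,86+h])+ori(tz(22),[1,0,0],sg).apply([0,0,.011]),ori(tz(22),[1,0,0],sg))
    D=np.array([-93,50,38])
    for a in(-20,20): ik('dial',mw(D+N*9),ori(-N,dialjaw(a),sg))
    ik('btn',mw(np.array([-93,-58,38])+N*18),ori(-N,[0,1,0],sg))
    for t,p in((0,(125,0,165)),(20,(80,0,165)),(40,(20,0,150))): ik('guard',mw(p),ori(tz(t),[0,1,0],sg))
# pointer predicted
D=np.array([-93,50,38.]);u=np.array([.8192,0,.5736])
for k in range(0,4):
    a=np.radians(-80+20*k); d=np.cos(a)*u+np.sin(a)*np.array([0,-1,0])
    print(k,[(np.round((proj(c,mw(D+N*34+d*r))-o+.5)*s)).tolist() for c,o,s in((T,np.array([278,180]),12),(S,np.array([255,142]),14)) for r in(5,20)])
E
```

```text
near collar (array([0.50787684, 0.29445604, 0.02210298]), np.float64(0.0012473492887709557))
body [14 16 23  3 57] [215.38596491 197.07017544] [0.51101333 0.24011229 0.034     ]
sg 1
pick [0.517 0.242 0.009] [ 0.72  0.53 -0.37 -0.   -0.67  2.55]
place [ 0.557 -0.082  0.136] [ 0.16  0.21 -0.59  0.08 -0.39  2.98]
place [ 0.557 -0.082  0.076] [ 0.16  0.31 -0.68  0.16 -0.2   2.91]
dial [ 0.439 -0.04   0.045] None
dial [ 0.439 -0.04   0.045] None
btn [ 0.442 -0.148  0.053] [-0.26  0.23 -0.64 -0.99 -0.23 -0.31]
guard [ 0.666 -0.074  0.165] [ 0.13  0.5   0.05  0.   -1.12 -1.63]
guard [ 0.621 -0.077  0.165] [ 0.15  0.28 -0.37  0.05 -0.57 -1.68]
guard [ 0.561 -0.082  0.15 ] None
sg -1
pick [0.517 0.242 0.009] [ 0.72  0.53 -0.37  0.   -0.67 -0.59]
place [ 0.557 -0.082  0.136] [ 0.16  0.21 -0.59  0.08 -0.39 -0.16]
place [ 0.557 -0.082  0.076] [ 0.16  0.31 -0.68  0.16 -0.2  -0.23]
dial [ 0.439 -0.04   0.045] None
dial [ 0.439 -0.04   0.045] None
btn [ 0.442 -0.148  0.053] [-0.26  0.23 -0.64 -0.99 -0.23  2.83]
guard [ 0.666 -0.074  0.165] [ 0.13  0.5   0.05 -0.   -1.12  1.51]
guard [ 0.621 -0.077  0.165] [ 0.15  0.28 -0.37  0.05 -0.57  1.46]
guard [ 0.561 -0.082  0.15 ] None
0 [[153.0, 557.0], [103.0, 549.0], [596.0, 478.0], [579.0, 498.0]]
1 [[155.0, 552.0], [112.0, 529.0], [591.0, 473.0], [559.0, 478.0]]
2 [[159.0, 548.0], [128.0, 513.0], [588.0, 467.0], [545.0, 457.0]]
3 [[165.0, 546.0], [149.0, 503.0], [586.0, 463.0], [538.0, 438.0]]
```

```bash
cat > dk.py <<'E'
from k import *
D=np.array([-93,50,38.])
def dpose(a,dev,az,sg,back,h):
    # a: jaw angle cw; dev/az lean of tool at a=0 ref 'back' rotates rigidly about N
    base=ori(-N,[0,1,0],sg)   # world
    Nw=Rz.apply(N); uw=Rz.apply([.8192,0,.5736]); yw=Rz.apply([0,1,0])
    ax=np.cos(az)*uw+np.sin(az)*yw
    o=R.from_rotvec(-np.radians(a)*Nw)*R.from_rotvec(dev*ax)*base
    g=mw(D+N*h)
    return g+o.apply([0,0,.019]),o
E
python3 - <<'E'
from dk import *
from plant import robot
import time
t0=time.time()
res=[]
for dev in np.radians([0,5,8,12]):
  for az in (np.arange(0,360,45) if dev else [0]):
    for sg in(1,-1):
      s=''
      for a in range(-100,101,20):
        p,o=dpose(a,dev,np.radians(az),sg,0,28)
        s+='1' if robot.inverse_kinematics(p,o.as_rotvec()) is not None else '.'
      print(round(np.degrees(dev)),az,sg,s)
print(time.time()-t0)
for t in(20,25,30,35):
  for x,z in((80,165),(60,165),(40,160),(20,155),(0,150)):
    print(t,x,robot.inverse_kinematics(mw((x,0,z)),ori(tz(t),[0,1,0],1).as_rotvec()) is not None,end=';')
E
```

```text
0 0 1 ...........
0 0 -1 ...........
5 0 1 ......11111
5 0 -1 ......11111
5 45 1 ........111
5 45 -1 ........111
5 90 1 ..........1
5 90 -1 ..........1
5 135 1 ...........
5 135 -1 ...........
5 180 1 11.........
5 180 -1 11.........
5 225 1 11111......
5 225 -1 11111......
5 270 1 .111111....
5 270 -1 .11111.....
5 315 1 ...111111..
5 315 -1 ...111111..
8 0 1 ....1111111
8 0 -1 ....1111111
8 45 1 ......11111
8 45 -1 ......11111
8 90 1 ........111
8 90 -1 ........111
8 135 1 11.........
8 135 -1 11.........
8 180 1 1111.......
8 180 -1 1111.......
8 225 1 111111.....
8 225 -1 111111.....
8 270 1 111111111..
8 270 -1 111111111..
8 315 1 ..111111111
8 315 -1 ..11111.111
12 0 1 ...11111111
12 0 -1 ...11111111
12 45 1 .....111111
12 45 -1 .....111111
12 90 1 1......1111
12 90 -1 1......1111
12 135 1 .11.......1
12 135 -1 111.......1
12 180 1 111111.....
12 180 -1 111111.....
12 225 1 11111111...
12 225 -1 11111111...
12 270 1 1111111111.
12 270 -1 1111111111.
12 315 1 .1111111111
12 315 -1 .11111111.1
12.684389352798462
20 80 True;20 60 True;20 40 True;20 20 True;20 0 True;25 80 True;25 60 True;25 40 True;25 20 True;25 0 True;30 80 True;30 60 True;30 40 True;30 20 True;30 0 False;35 80 False;35 60 False;35 40 False;35 20 False;35 0 False;
```

Run:
```python
from k import *
from plant import robot,claw,get_state,capture
o=ori([0,0,-1],[1,0,0],-1,TY).as_rotvec()
robot.reach(TUBE+[0,0,.17],o)
robot.line_to(TUBE+[0,0,.05],0.15)
snap(capture,'side','s1');snap(capture,'top','t1')
hit=robot.line_to(TUBE+[0,0,-.011],0.06,until_force=8)
claw.close()
s=get_state();print(hit,s['time'],s['ee_pos'],s['opening'],s['ft_force'])
robot.line_to(TUBE+[0,0,.05],0.1)
s=get_state();print(s['time'],s['opening'],s['ft_force'])
snap(capture,'side','s2');snap(capture,'top','t2')
a=load('t2')['img'][150:230,170:270,::-1];b=load('s2')['img'][140:240,200:300,::-1]
cv2.imwrite('pics/v2.png',np.hstack([cv2.resize(a,(400,320),interpolation=3),cv2.resize(b,(320,320),interpolation=3)]))
```

```text
False 5.0833 [0.51681499 0.24188182 0.00894813] 0.03147441863282525 [-1.5927994  -0.32926754  2.07877982]
5.8417 0.03170086219675203 [ 0.24700607 -0.34526884 -2.21363465]
```

View pics/v2.png

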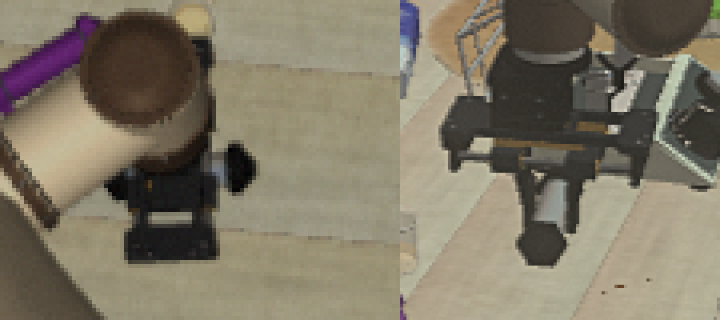

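Run:
```python
from k import *
c=load('t2')
u=lambda x,y:((x+.5)/4-.5+170,(y+.5)/4-.5+150)
a=onz(c,*u(105,183),.081);b=onz(c,*u(257,168),.081);print(a,b,np.linalg.norm(a-b),(a+b)/2)
im=cv2.resize(c['img'][180:210,185:245,::-1],None,fx=12,fy=12,interpolation=0);cv2.imwrite('pics/v3.png',im)
```

```text
[0.50182633 0.30499784 0.081     ] [0.52746068 0.17241669 0.081     ] 0.13503659426923514 [0.5146435  0.23870726 0.081     ]
```

View pics/v3.png

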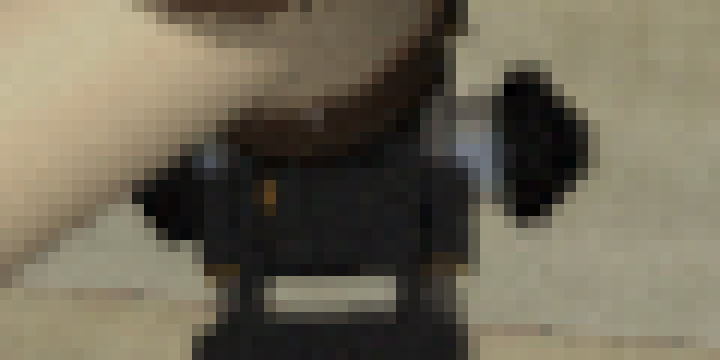

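Run:
```python
from k import *
from plant import robot,claw,get_state,capture
robot.line_to(TUBE+[0,0,.18],0.15)
O=ori(tz(22),[1,0,0],-1); off=O.apply([0,0,.011])
P=lambda h:mw([12,0,86+h])+off
robot.reach(P(115),O.as_rotvec())
robot.line_to(P(45),0.12)
s=get_state();print(s['time'],s['ee_pos']-P(45),s['ft_force'])
snap(capture,'side','s3');snap(capture,'top','t3')
a=load('t3')['img'][135:240,265:345,::-1];b=load('s3')['img'][100:205,210:315,::-1]
cv2.imwrite('pics/v4.png',np.hstack([cv2.resize(a,(400,525),interpolation=3),cv2.resize(b,(400,525)[:1]+(400,) if 0 else (525,525),interpolation=3)])[:, :800] )
```

```text
8.9333 [0.00092017 0.00056006 0.00061662] [-0.23280127 -0.26630471 -1.61670787]
```

View pics/v4.png

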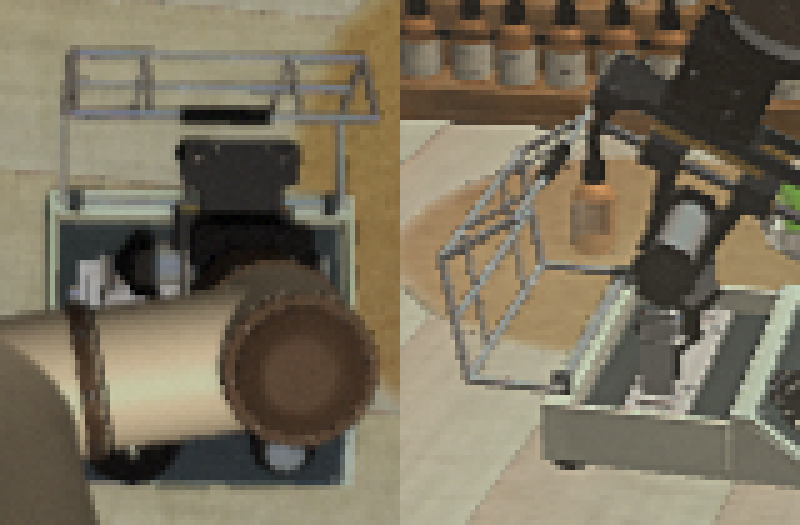

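Run:
```python
from k import *
def onY(c,u,v,y):
    p,d=ray(c,u,v);p=Rz.inv().apply(p-[MX[0],MX[1],0]);d=Rz.inv().apply(d);return (p+d*(y/1e3-p[1])/d[1])*1e3
c=load('s3')
im=cv2.resize(c['img'][140:190,245:290,::-1],None,fx=12,fy=12,interpolation=0);cv2.imwrite('pics/v5.png',im)
print(onY(c,263.2,154.6,57))
```

```text
[  8.46150219  57.         134.54786254]
```

View pics/v5.png

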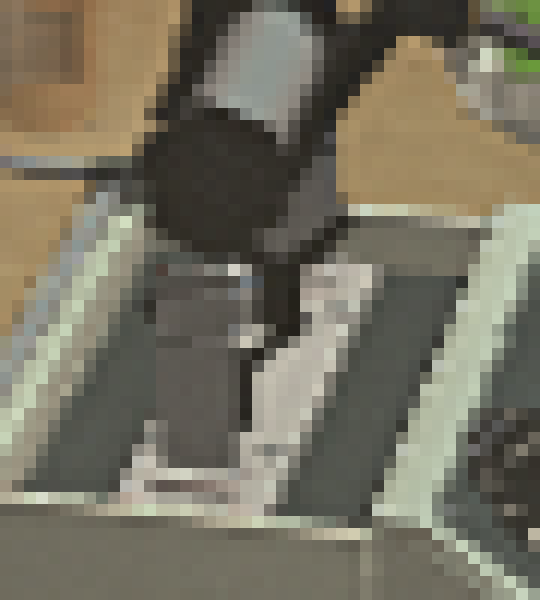

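Run:
```python
from k import *
def onY(c,u,v,y):
    p,d=ray(c,u,v);p=Rz.inv().apply(p-[MX[0],MX[1],0]);d=Rz.inv().apply(d);return ((p+d*(y/1e3-p[1])/d[1])*1e3).round(1)
c=load('s3')
g=lambda x,y:(245+x/12-.5,140+y/12-.5)
print('hex',onY(c,*g(213,178),57))
for r in(270,380,460): print('clip',onY(c,*g(198,r),74))
s=lambda x,y:(x/14-.5+255,y/14-.5+142)
S=load('side0')
for r in(48,150): print('far clip',onY(S,*s(212 if r<100 else 210,r),-71))
# V far rest: arms tops (100,215),(265,225) bottom (190,300)
print('Vfar',onY(S,*s(100,215),-32),onY(S,*s(262,225),-32))
```

```text
hex [ 11.8  57.  135.2]
clip [ 12.3  74.  113.8]
clip [12.1 74.  78.8]
clip [11.8 74.  52.9]
far clip [ 11.4 -71.  117.2]
far clip [ 11.4 -71.   87.9]
Vfar [ 32.8 -32.   84. ] [-10.3 -32.   85.6]
```

Run:
```python
from k import *
from plant import robot,claw,get_state,capture
O=ori(tz(22),[1,0,0],-1); off=O.apply([0,0,.011])
P=lambda h:mw([12,0,86+h])+off
for h in (32,24,18,12,8,4,2,0,-1.5):
    hit=robot.line_to(P(h),0.06,until_force=25)
    s=get_state();print(h,hit,round(s['time'],2),((s['ee_pos']-P(0))*1e3).round(1),s['ft_force'].round(1),round(s['opening']*1e3,1))
    if hit: break
snap(capture,'side','s4')
b=load('s4')['img'][120:205,210:315,::-1]
cv2.imwrite('pics/v6.png',cv2.resize(b,None,fx=7,fy=7,interpolation=3))
```

```text
32 False 9.4 [-0.1 -0.1 31.9] [ 0.7 -0.9 -2.4] 31.0
24 False 9.68 [ 2.   0.  26.4] [-3.4 -0.4  7.2] 31.3
18 False 9.93 [ 2.8  0.4 20.6] [-0.7 -0.8  6.7] 31.4
12 False 10.18 [ 0.2 -0.1 12.1] [ 2.2 -1.2 -2. ] 31.5
8 False 10.43 [-2.3 -0.3  6. ] [-0.4 -0.7 -6.2] 31.3
4 False 10.68 [-2.3 -0.3  1.7] [  1.7   0.6 -10.5] 31.6
2 False 10.93 [-1.2 -0.2  0.9] [  0.1  -0.4 -10.4] 31.6
0 False 11.18 [-0.8 -0.2  0.5] [-4.5  1.7 -0.5] 31.3
-1.5 False 11.43 [-0.8 -0.2  0.3] [-10.7   1.9   8.7] 31.6
```

View pics/v6.png

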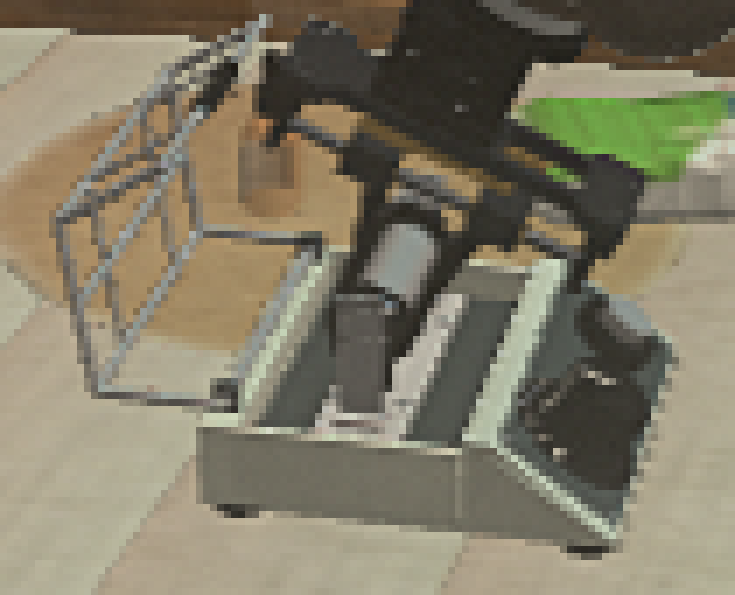

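Run:
```python
from k import *
from plant import robot,claw,get_state,capture
O=ori(tz(22),[1,0,0],-1); off=O.apply([0,0,.011])
P=lambda h:mw([12,0,86+h])+off
robot.line_to(P(0.5),0.05)
claw.open_gripper()
s=get_state();print(s['time'],s['opening'],s['ft_force'].round(1))
robot.line_to(P(0)-O.apply([0,0,.13]),0.15)
s=get_state();print(s['time'],s['ft_force'].round(1))
snap(capture,'side','s5');snap(capture,'top','t5')
b=load('s5')['img'][120:205,210:315,::-1]
cv2.imwrite('pics/v7.png',cv2.resize(b,None,fx=7,fy=7,interpolation=3))
from dk import *
p0=get_state()['joint_pos']
for dev,az in((5,315),(8,315),(5,0),(8,0),(8,270),(5,270),(6,290)):
  print(dev,az)
  for sg in(-1,1):
    for a in(-25,-15,-5,5,15,22):
      p,o=dpose(a,np.radians(dev),np.radians(az),sg,0,28); q=robot.inverse_kinematics(p,o.as_rotvec()); print('  ',a,None if q is None else np.round(q,2))
```

```text
12.8667 0.08690437874294175 [ 0.  -1.  -0.2]
13.8833 [-0.5  0.3 -0.5]
5 315
   -25 [-0.1   0.21 -0.68 -1.25 -0.2  -2.89]
   -15 [-0.14  0.21 -0.68 -1.32 -0.21 -2.97]
   -5 [-0.17  0.21 -0.68 -1.39 -0.22 -3.05]
   5 None
   15 [-0.22  0.21 -0.69 -1.5  -0.23  3.04]
   22 [-0.24  0.21 -0.69 -1.54 -0.23  2.97]
   -25 [-0.1   0.21 -0.68 -1.25 -0.2   0.25]
   -15 [-0.14  0.21 -0.68 -1.32 -0.21  0.17]
   -5 [-0.17  0.21 -0.68 -1.39 -0.22  0.09]
   5 [-0.2   0.21 -0.68 -1.45 -0.23 -0.  ]
   15 [-0.22  0.21 -0.69 -1.5  -0.23 -0.1 ]
   22 [-0.24  0.21 -0.69 -1.54 -0.23 -0.17]
8 315
   -25 [-0.2   0.22 -0.66 -1.34 -0.31 -2.73]
   -15 [-0.25  0.23 -0.67 -1.42 -0.32 -2.78]
   -5 [-0.29  0.23 -0.68 -1.51 -0.34 -2.83]
   5 [-0.33  0.23 -0.69 -1.59 -0.35 -2.9 ]
   15 [-0.37  0.24 -0.71 -1.67 -0.36 -2.96]
   22 [-0.39  0.24 -0.72 -1.72 -0.36 -3.01]
   -25 [-0.2   0.22 -0.66 -1.34 -0.31  0.42]
   -15 [-0.25  0.23 -0.67 -1.42 -0.32  0.36]
   -5 [-0.29  0.23 -0.68 -1.51 -0.34  0.31]
   5 [-0.33  0.23 -0.69 -1.59 -0.35  0.25]
   15 [-0.37  0.24 -0.71 -1.67 -0.36  0.18]
   22 [-0.39  0.24 -0.72 -1.72 -0.3
[... 1753 characters left out ...]
26  0.21 -0.7  -1.62 -0.22  0.4 ]
   5 [-0.26  0.21 -0.7  -1.65 -0.21  0.26]
   15 [-0.26  0.21 -0.71 -1.67 -0.19  0.1 ]
   22 [-0.25  0.21 -0.71 -1.67 -0.17 -0.03]
6 290
   -25 [-0.23  0.22 -0.68 -1.47 -0.26 -2.57]
   -15 [-0.26  0.22 -0.69 -1.54 -0.27 -2.65]
   -5 [-0.29  0.22 -0.7  -1.6  -0.27 -2.74]
   5 [-0.31  0.22 -0.71 -1.66 -0.27 -2.84]
   15 [-0.33  0.22 -0.72 -1.71 -0.27 -2.95]
   22 [-0.33  0.22 -0.72 -1.75 -0.26 -3.03]
   -25 [-0.23  0.22 -0.68 -1.47 -0.26  0.57]
   -15 [-0.26  0.22 -0.69 -1.54 -0.27  0.49]
   -5 [-0.29  0.22 -0.7  -1.6  -0.27  0.4 ]
   5 [-0.31  0.22 -0.71 -1.66 -0.27  0.3 ]
   15 [-0.33  0.22 -0.72 -1.71 -0.27  0.19]
   22 [-0.33  0.22 -0.72 -1.75 -0.26  0.11]
```

View pics/v7.png

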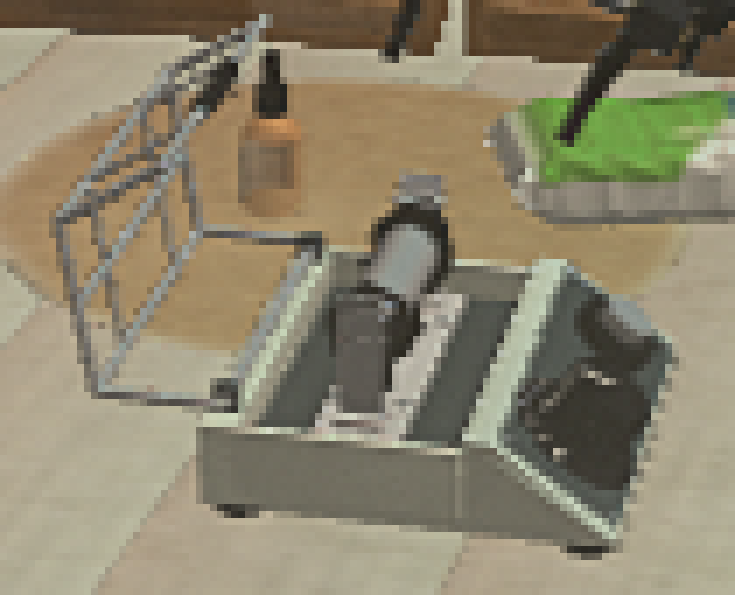

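```bash
cat >> dk.py <<'E'
DP=lambda a,h=30:dpose(a,np.radians(5),np.radians(315),1,0,h)
E
python3 - <<'E'
from dk import *
from plant import robot,claw,get_state,capture
p,o=DP(-20)
robot.reach(p-o.apply([0,0,.06]),o.as_rotvec())
s=get_state();print(s['time'],s['ee_pos'],s['joint_pos'].round(2))
hit=robot.line_to(p,0.08,until_force=6)
s=get_state();print(hit,s['time'],((s['ee_pos']-p)*1e3).round(1),s['ft_force'].round(1))
snap(capture,'side','s6');snap(capture,'top','t6')
b=load('s6')['img'][120:205,210:315,::-1]
cv2.imwrite('pics/v8.png',cv2.resize(b,None,fx=7,fy=7,interpolation=3))
E
```

```text
Traceback (most recent call last):
plant.IKError: the arm cannot take that pose within its joint ranges
```

Run:
```python
from dk import *
from plant import robot
for dev,az in((5,315),(6,290),(6,315),(7,300),(8,315),(8,270),(10,315),(10,290)):
  for dirn in('N','z'):
    s=''
    for k in range(0,90,10):
      p,o=dpose(-20,np.radians(dev),np.radians(az),1,0,30)
      p=p+(Rz.apply(N) if dirn=='N' else np.array([0,0,1.]))*k/1e3
      q=robot.inverse_kinematics(p,o.as_rotvec()); s+='.' if q is None else '1'
    print(dev,az,dirn,s)
```

```text
5 315 N 11.......
5 315 z 11.......
6 290 N 1111.....
6 290 z 111......
6 315 N 1111.....
6 315 z 111......
7 300 N 111111...
7 300 z 11111....
8 315 N 11111111.
8 315 z 1111111..
8 270 N 111111...
8 270 z 11111....
10 315 N 111111111
10 315 z 111111111
10 290 N 111111111
10 290 z 11111111.
```

```bash
cat >> dk.py <<'E'
DP=lambda a,h=30:dpose(a,np.radians(7),np.radians(300),1,0,h)
E
python3 - <<'E'
from dk import *
from plant import robot,claw,get_state,capture
for a in range(-20,26,5):
    p,o=DP(a); assert robot.inverse_kinematics(p,o.as_rotvec()) is not None
p,o=DP(-20)
robot.reach(p+Rz.apply(N)*.05,o.as_rotvec())
s=get_state();print(s['time'],s['ee_pos'],s['joint_pos'].round(2))
hit=robot.line_to(p,0.06,until_force=6)
s=get_state();print(hit,s['time'],((s['ee_pos']-p)*1e3).round(1),s['ft_force'].round(1))
snap(capture,'side','s6');snap(capture,'top','t6')
b=load('s6')['img'][120:205,210:315,::-1]
cv2.imwrite('pics/v8.png',cv2.resize(b,None,fx=7,fy=7,interpolation=3))
E
```

```text
15.0333 [ 0.41131004 -0.04088905  0.08910622] [-0.03  0.05 -0.75 -1.06 -0.18 -0.09]
False 16.0167 [0.1 0.  0.2] [-0.2  0.3  0.7]
```

View pics/v8.png

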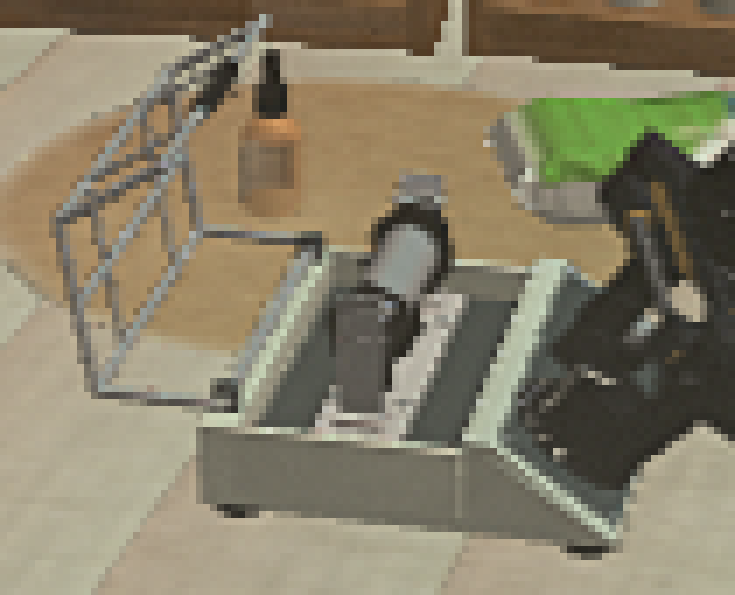

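Run:
```python
from dk import *
from plant import robot,claw,get_state,capture
claw.close()
s=get_state();print(s['time'],s['opening'],s['ft_force'].round(1),s['wrist_torque'].round(2))
for a in range(-10,24,10):
    a=min(a,21) if a<20 else 22
    p,o=DP(a); robot.reach(p,o.as_rotvec())
    s=get_state();print(a,s['time'],((s['ee_pos']-p)*1e3).round(1),s['ft_force'].round(1),s['wrist_torque'].round(2))
claw.open_gripper()
p,o=DP(22)
robot.line_to(p+Rz.apply(N)*.045,0.08)
s=get_state();print(s['time'],s['ft_force'].round(1))
```

```text
16.9167 0.04391367796853193 [-1.1  0.1  0.4] [-0.27  1.17 -0.01]
-10 17.1667 [ 0.  -0.3  0. ] [ 0.6 -0.9 -0.2] [-0.34  1.18 -0.11]
0 17.4167 [-0.  -0.5 -0.1] [-0.6 -1.8 -0.2] [-0.56  1.29 -0.39]
10 17.6667 [-0.1 -0.7 -0.1] [-0.5 -3.   0. ] [-1.    1.41 -0.7 ]
22 17.9167 [-0.2 -0.9 -0.2] [-2.1 -4.9 -0.1] [-1.37  1.56 -0.99]Traceback (most recent call last):
  File "<stdin>", line 11, in <module>
plant.IKError: the arm cannot follow that straight line within its joint ranges
```

Run:
```python
from dk import *
from plant import robot,claw,get_state,capture
p,o=DP(22)
for nm,d in(('N',Rz.apply(N)),('tool',-o.apply([0,0,1])),('z',np.array([0,0,1.])),('Nx',Rz.apply([-.8,0,.6])),('Ny',Rz.apply([-.574,.3,.819])),('Ny-',Rz.apply([-.574,-.3,.819]))):
    print(nm,[None if (q:=robot.inverse_kinematics(p+d*k/1e3,o.as_rotvec())) is None else q.round(2).tolist()[3:5] for k in range(0,60,10)])
print(get_state()['time'],get_state()['opening'],get_state()['ft_force'])
p2,o2=dpose(5,np.radians(10),np.radians(290),1,0,78); print(robot.inverse_kinematics(p2,o2.as_rotvec()))
```

```text
N [[-1.75, -0.31], [-1.67, -0.28], [-1.58, -0.24], [-1.48, -0.2], None, None]
tool [[-1.75, -0.31], [-1.68, -0.28], [-1.6, -0.25], [-1.51, -0.22], [-1.41, -0.18], None]
z [[-1.75, -0.31], [-1.64, -0.26], [-1.52, -0.21], None, None, None]
Nx [[-1.75, -0.31], [-1.7, -0.29], [-1.64, -0.27], [-1.57, -0.25], [-1.5, -0.23], [-1.42, -0.2]]
Ny [[-1.75, -0.31], [-1.68, -0.28], [-1.6, -0.24], [-1.49, -0.19], None, None]
Ny- [[-1.75, -0.31], [-1.66, -0.28], [-1.56, -0.25], [-1.46, -0.22], [-1.35, -0.19], None]
18.8917 0.08697939124736787 [-0.10610874 -0.44756998  0.02327442]
[-0.30128521  0.07418953 -0.74899149 -1.51774925 -0.30385201  0.12952142]
```

Run:
```python
from dk import *
from plant import robot,claw,get_state,capture
p,o=DP(22)
robot.line_to(p-o.apply([0,0,.038]),0.08)
robot.reach(mw((-140,0,270)),ori(tz(15),[0,1,0],1).as_rotvec())
claw.close()
s=get_state();print(s['time'],s['ft_force'].round(1),s['opening'])
snap(capture,'side','s7');snap(capture,'top','t7')
a=load('t7')['img'][135:240,265:345,::-1];b=load('s7')['img'][120:205,210:315,::-1]
cv2.imwrite('pics/v9.png',np.hstack([cv2.resize(a,(368,480),interpolation=3),cv2.resize(b[:,40:],(367,480),interpolation=3)]))
```

```text
22.3583 [ 0.2 -0.3  0.6] 0.0006384655646364297
```

View pics/v9.png

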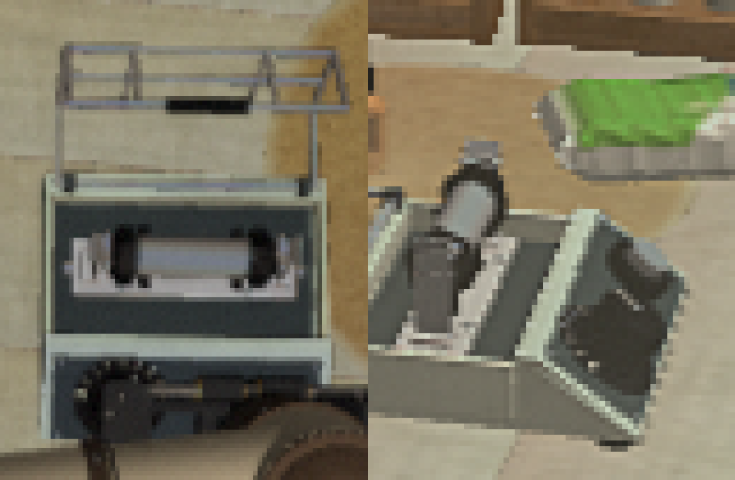

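Run:
```python
from dk import *
S=load('s7')
u=np.array([.8192,0,.5736])
for k in range(3,7):
    a=np.radians(-80+20*k); d=np.cos(a)*u+np.sin(a)*np.array([0,-1,0])
    print(k,[np.round((proj(S,mw(D+N*34+d*r))-[270,150]+.5)*16).tolist() for r in(0,5,20)],np.round((proj(S,mw(D+N*10+d*22))-[270,150]+.5)*16).tolist())
cv2.imwrite('pics/v10.png',cv2.resize(S['img'][150:185,270:315,::-1],None,fx=16,fy=16,interpolation=0))
```

```text
3 [[448.0, 410.0], [430.0, 401.0], [375.0, 372.0]] [301.0, 443.0]
4 [[448.0, 410.0], [430.0, 396.0], [375.0, 355.0]] [302.0, 424.0]
5 [[448.0, 410.0], [432.0, 394.0], [384.0, 345.0]] [312.0, 413.0]
6 [[448.0, 410.0], [436.0, 393.0], [401.0, 343.0]] [331.0, 410.0]
```

View pics/v10.png

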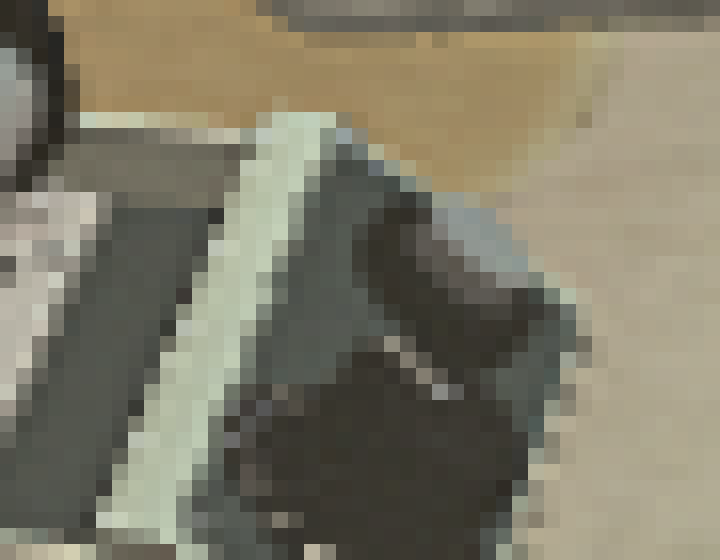

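Run:
```python
from k import *
def onY(c,u,v,y):
    p,d=ray(c,u,v);p=Rz.inv().apply(p-[MX[0],MX[1],0]);d=Rz.inv().apply(d);return ((p+d*(y/1e3-p[1])/d[1])*1e3).round(1)
c=load('side0')
g=lambda x,y:((x+.5)/7-.5+210,(y+.5)/7-.5+120)
for n,p in dict(bar=(165,165),rearcorner=(57,217),low=(95,388),hinge=(225,390)).items(): print(n,onY(c,*g(*p),101))
b=load('side0')['img'][115:185,210:260,::-1]
cv2.imwrite('pics/v11.png',cv2.resize(b,None,fx=8,fy=8,interpolation=3))
```

```text
bar [102.6 101.  186.2]
rearcorner [157.7 101.  153.6]
low [141.3 101.   62.3]
hinge [ 74.3 101.   68.9]
```

View pics/v11.png

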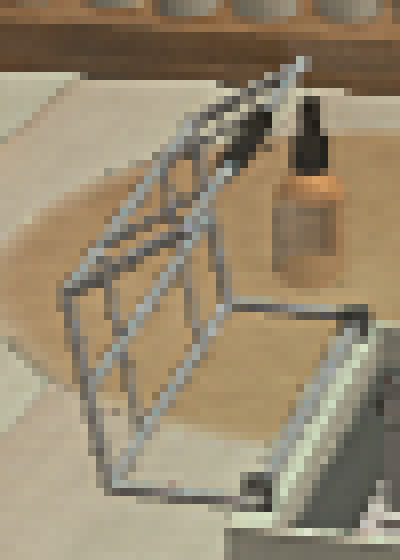

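Run:
```python
from k import *
from plant import robot,claw,get_state,capture
O=ori(tz(10),[0,1,0],1)
robot.reach(mw((110,0,275)),O.as_rotvec())
robot.line_to(mw((134,0,225)),0.15)
s=get_state();print(s['time'],s['ee_pos']-mw((134,0,225)))
snap(capture,'side','s8');snap(capture,'top','t8')
a=load('t8')['img'][135:240,265:345,::-1];b=load('s8')['img'][80:165,210:315,::-1]
cv2.imwrite('pics/v12.png',np.hstack([cv2.resize(a,(366,480),interpolation=3),cv2.resize(b[:,:80],(434,480),interpolation=3)]))
cv2.imwrite('pics/v13.png',cv2.resize(load('t8')['img'][212:236,278:306,::-1],None,fx=24,fy=24,interpolation=0))
```

```text
23.9667 [-0.00024367 -0.00015199  0.00098064]
```

View pics/v12.png

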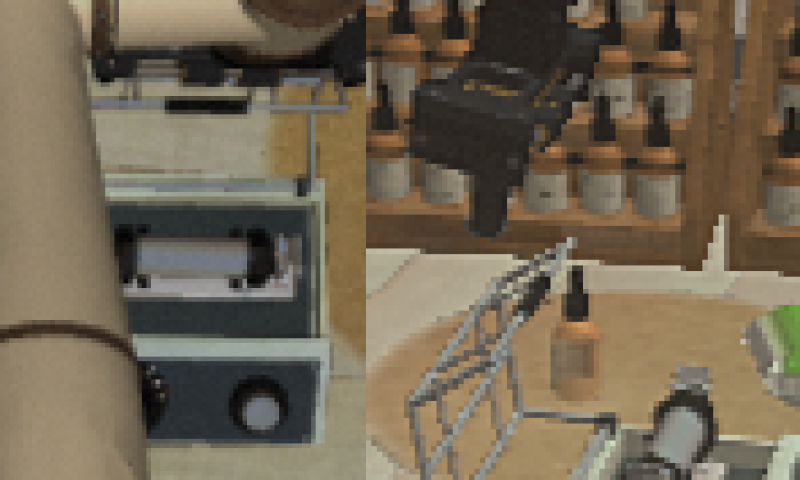

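View pics/v13.png

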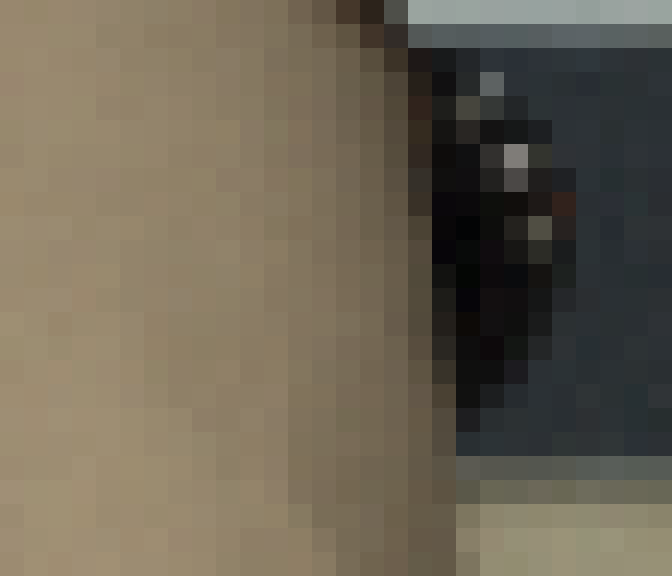

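Run:
```python
from k import *
from plant import robot,claw,get_state,capture
hit=robot.line_to(mw((134,0,166)),0.12,until_force=5)
s=get_state();print(hit,s['time'],s['ft_force'].round(1))
snap(capture,'side','s9')
b=load('s9')['img'][90:175,210:290,::-1]
cv2.imwrite('pics/v14.png',cv2.resize(b,None,fx=7,fy=7,interpolation=3))
```

```text
False 24.7083 [0.  0.2 0.5]
```

View pics/v14.png

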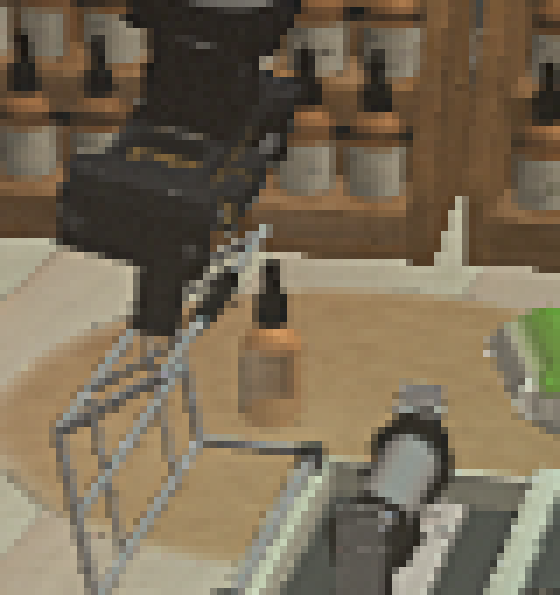

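Run:
```python
from k import *
from plant import robot,claw,get_state,capture
for p in ((110,0,170),(80,0,172),(50,0,165),(25,0,152)):
    hit=robot.line_to(mw(p),0.12,until_force=15)
    s=get_state();print(p,hit,round(s['time'],2),s['ft_force'].round(1))
    if hit: break
snap(capture,'side','s10')
b=load('s10')['img'][90:175,210:290,::-1]
cv2.imwrite('pics/v15.png',cv2.resize(b,None,fx=7,fy=7,interpolation=3))
```

```text
(110, 0, 170) False 25.11 [0.5 0.5 0.7]
(80, 0, 172) False 25.51 [-0.1 -0.   0.6]
(50, 0, 165) False 25.92 [0.2 0.2 0.2]
(25, 0, 152) False 26.3 [ 0.3  0.4 -0.1]
```

View pics/v15.png

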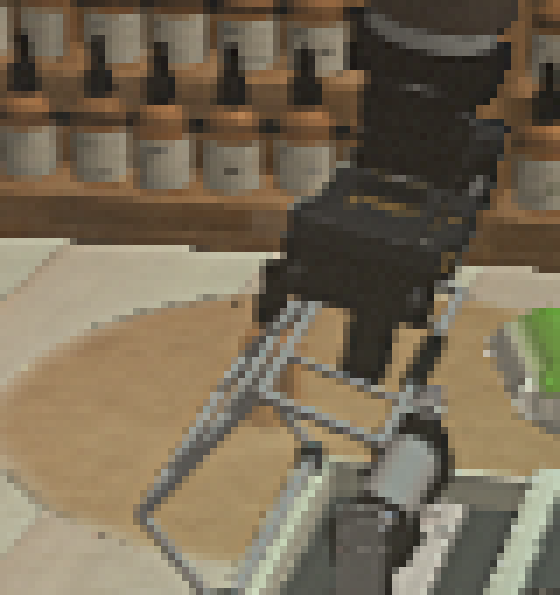

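Run:
```python
from k import *
from plant import robot,claw,get_state,capture
robot.line_to(mw((10,0,146)),0.15,until_force=12)
snap(capture,'side','s11')
s=get_state();print(s['time'],s['ft_force'].round(1))
b=load('s11')['img'][90:175,210:290,::-1]
cv2.imwrite('pics/v16.png',cv2.resize(b,None,fx=7,fy=7,interpolation=3))
```

```text
26.6583 [-3.   0.5  0.1]
```

View pics/v16.png

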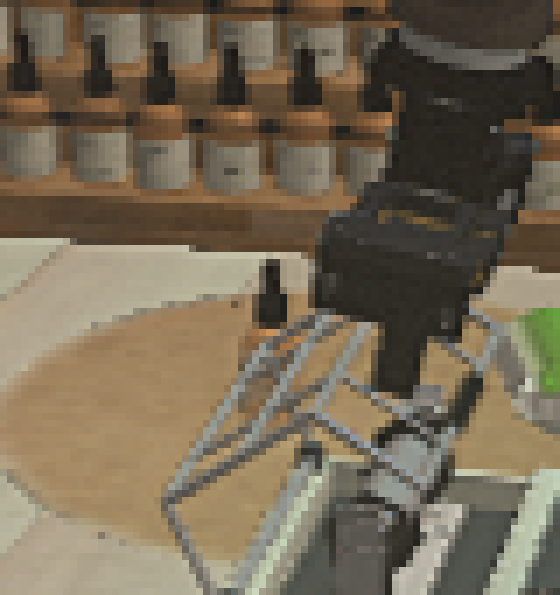

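Run:
```python
from k import *
from plant import robot,claw,get_state,capture
O=ori(tz(10),[0,1,0],1)
robot.line_to(mw((10,0,146))-O.apply([0,0,.12]),0.25)
s=get_state();print(s['time'],s['ft_force'].round(1))
# move aside toward robot's button side
o=ori(-N,[0,1,0],1); 
pre=mw(np.array([-93,-58,38])+N*70)
print(robot.inverse_kinematics(pre,o.as_rotvec()))
robot.reach(mw((-150,-150,270)),ori(tz(10),[0,1,0],1).as_rotvec())
robot.wait(0.8)
s=get_state();print(s['time'],s['joint_pos'].round(2))
snap(capture,'side','s12');snap(capture,'top','t12')
a=load('t12')['img'][135:240,265:345,::-1];b=load('s12')['img'][110:195,210:315,::-1]
cv2.imwrite('pics/v17.png',np.hstack([cv2.resize(a,(304,400),interpolation=3),cv2.resize(b,(494,400),interpolation=3)]))
cv2.imwrite('pics/v18.png',cv2.resize(load('t12')['img'][207:236,278:306,::-1],None,fx=20,fy=20,interpolation=0))
```

```text
27.2917 [-0.3 -0.4 -1.3]
[-0.16796138  0.08120015 -0.7297372  -0.70674582 -0.21264249 -0.67638407]
28.925 [-0.23  0.01 -0.34 -0.06 -1.06 -1.24]
```

View pics/v17.png

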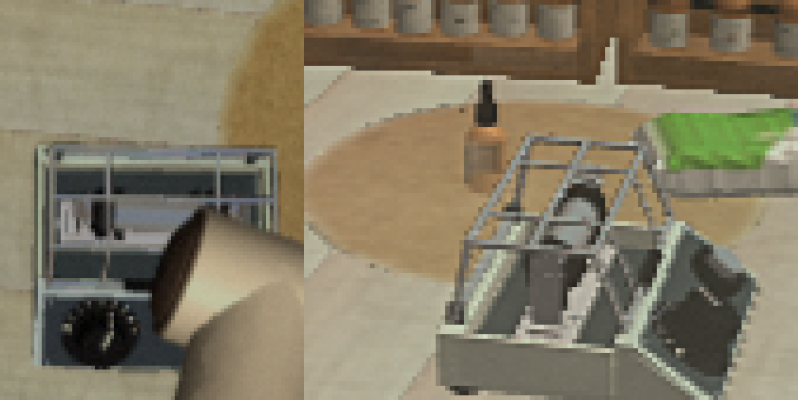

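View pics/v18.png

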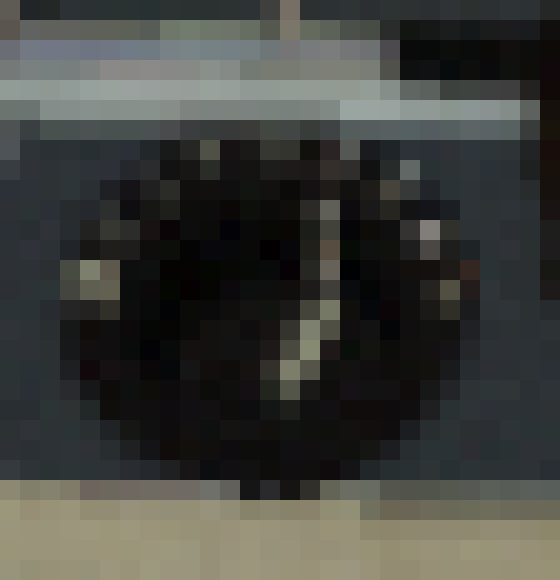

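Run:
```python
from dk import *
S=load('t12')
u=np.array([.8192,0,.5736])
for k in range(4,8):
    a=np.radians(-80+20*k); d=np.cos(a)*u+np.sin(a)*np.array([0,-1,0])
    pr=lambda P:np.round((proj(S,mw(P))-[278,207]+.5)*20).tolist()
    print(k,[pr(D+N*34+d*r) for r in(0,5,20)],[pr(D+N*h+d*22) for h in(34,5)], pr(D+d*30))
```

```text
4 [[283.0, 394.0], [284.0, 368.0], [288.0, 292.0]] [[289.0, 282.0], [276.0, 208.0]] [276.0, 156.0]
5 [[283.0, 394.0], [294.0, 370.0], [327.0, 299.0]] [[332.0, 289.0], [317.0, 216.0]] [333.0, 166.0]
6 [[283.0, 394.0], [302.0, 375.0], [360.0, 317.0]] [[368.0, 310.0], [353.0, 236.0]] [382.0, 193.0]
7 [[283.0, 394.0], [308.0, 382.0], [384.0, 345.0]] [[394.0, 340.0], [379.0, 265.0]] [416.0, 234.0]
```

Run:
```python
from k import *
for n in('t12','s12'):
    c=load(n)
    for g in(0,.05,.1,.2):
        x,z=76-(128*np.cos(g)-6*np.sin(g)),60+128*np.sin(g)+6*np.cos(g)
        print(n,g,[proj(c,mw((x,y,z))).round(1).tolist() for y in(101,30,-30,-101)])
a=load('t12')['img'][200:216,270:310,::-1];b=load('s12')['img'][148:182,255:300,::-1]
cv2.imwrite('pics/v19.png',np.vstack([cv2.resize(a,None,fx=16,fy=16,interpolation=0),cv2.resize(b,(640,340),interpolation=0) if 0 else np.pad(cv2.resize(b,None,fx=10,fy=10,interpolation=0),((0,0),(0,190),(0,0)))]))
```

```text
t12 0 [[277.2, 209.0], [297.2, 209.3], [314.1, 209.6], [334.1, 209.9]]
t12 0.05 [[277.3, 208.6], [297.4, 208.9], [314.4, 209.2], [334.4, 209.5]]
t12 0.1 [[277.4, 208.0], [297.6, 208.4], [314.6, 208.6], [334.8, 209.0]]
t12 0.2 [[277.7, 206.7], [298.0, 207.0], [315.1, 207.3], [335.5, 207.7]]
s12 0 [[277.7, 179.8], [281.3, 170.9], [284.2, 163.8], [287.5, 155.9]]
s12 0.05 [[277.6, 178.2], [281.3, 169.2], [284.2, 162.2], [287.4, 154.4]]
s12 0.1 [[277.4, 176.5], [281.1, 167.6], [284.0, 160.6], [287.3, 152.8]]
s12 0.2 [[276.7, 173.1], [280.5, 164.3], [283.4, 157.4], [286.7, 149.7]]
```

View pics/v19.png

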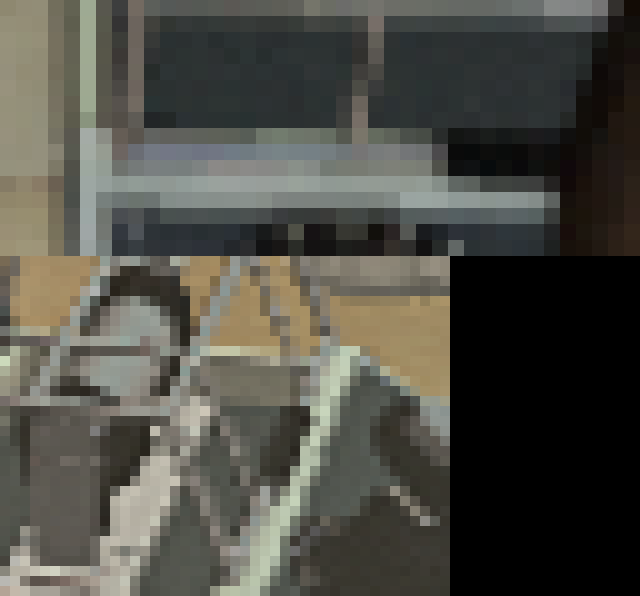

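Run:
```python
from k import *
from plant import robot,claw,get_state,capture
o=ori(-N,[0,1,0],1); B=np.array([-93,-58,38.]); P=lambda h:mw(B+N*h)
robot.reach(P(65),o.as_rotvec())
robot.line_to(P(26),0.12)
snap(capture,'side','s13');
s=get_state();print(s['time'],s['ft_force'].round(1),s['opening'],s['joint_pos'].round(2))
b=load('s13')['img'][120:205,210:315,::-1]
cv2.imwrite('pics/v20.png',cv2.resize(b,None,fx=7,fy=7,interpolation=3))
```

```text
30.3833 [-0.3 -0.3 -0.1] 0.0006647776748532587 [-0.25  0.2  -0.65 -0.95 -0.22 -0.37]
```

View pics/v20.png

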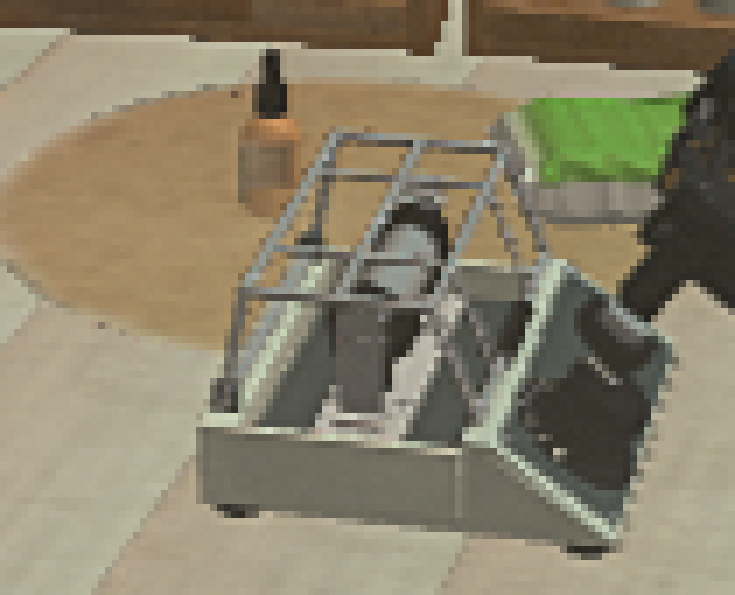

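Run:
```python
from k import *
from plant import robot,claw,get_state,capture
o=ori(-N,[0,1,0],1); B=np.array([-93,-58,38.]); P=lambda h:mw(B+N*h); Nw=Rz.apply(N)
for h in (20,18,16,14,13,12,11,10,9,8,7):
    hit=robot.line_to(P(h),0.03,until_force=14)
    robot.wait(0.1)
    s=get_state();f=s['ft_force']@Nw;print(h,hit,round(s['time'],2),((s['ee_pos']-P(0))@Nw*1e3).round(1),round(f,1))
    if hit or f>12: break
robot.wait(0.2)
robot.line_to(P(60),0.1)
s=get_state();print(s['time'],s['ft_force'].round(1))
robot.reach(mw((-150,-200,280)),ori(tz(10),[0,1,0],1).as_rotvec())
snap(capture,'side','s14');snap(capture,'top','t14')
a=load('t14')['img'][135:240,265:345,::-1];b=load('s14')['img'][110:195,210:315,::-1]
cv2.imwrite('pics/v21.png',np.hstack([cv2.resize(a,(304,400),interpolation=3),cv2.resize(b,(494,400),interpolation=3)]))
cv2.imwrite('pics/v22.png',cv2.resize(load('t14')['img'],(768,576))[:,:,::-1])
print(get_state()['time'])
```

```text
20 False 30.83 20.4 2.9
18 False 31.18 18.0 4.9
16 False 31.53 17.3 24.4
32.325 [ 0.8 -0.3 -0.6]
33.3833
```

View pics/v21.png

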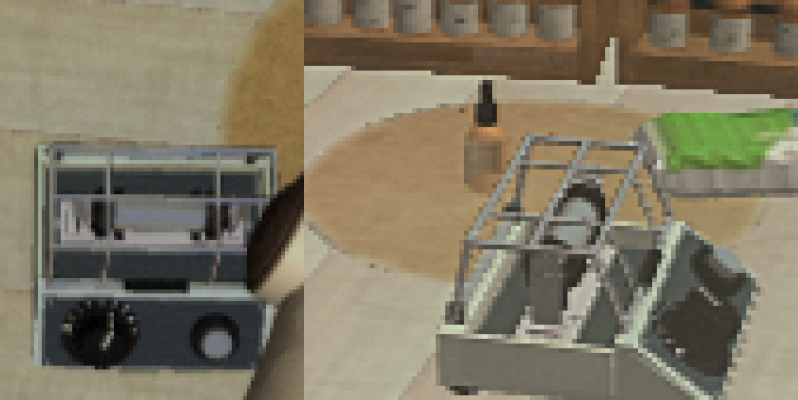

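View pics/v22.png

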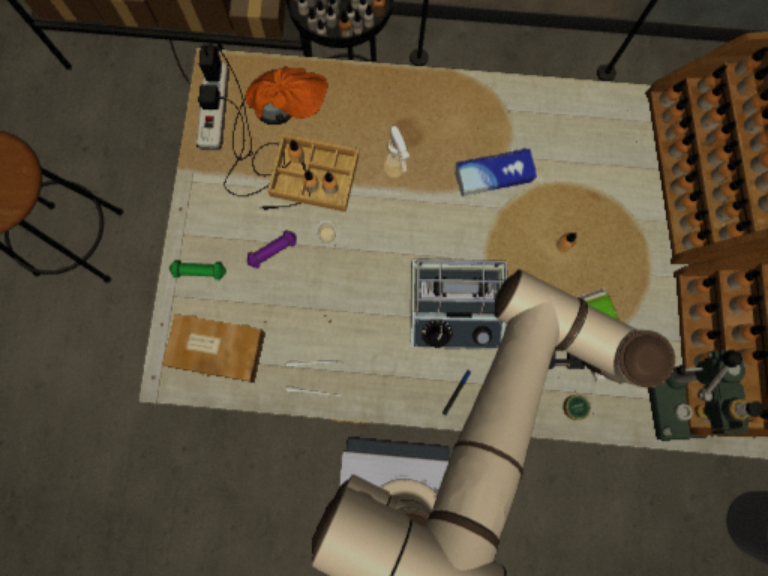

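The dial is at click 5, the guard is shut and the tube is home. The button's hard stop came at 17.3 mm, while I expected 12 mm. I'll find the height of the face with a light touch to confirm that the travel was the full 6 mm.

Run:
```python
from k import *
from plant import robot,claw,get_state,capture
o=ori(-N,[0,1,0],1); B=np.array([-93,-58,38.]); P=lambda h:mw(B+N*h); Nw=Rz.apply(N)
robot.reach(P(65),o.as_rotvec())
robot.line_to(P(27),0.12); robot.wait(.15)
f0=get_state()['ft_force']@Nw;print('f0',f0)
for h in np.arange(26,19,-.7):
    robot.line_to(P(h),0.03); robot.wait(.12)
    s=get_state();f=np.mean([s['ft_force']@Nw]);print(round(h,1),((s['ee_pos']-P(0))@Nw*1e3).round(1),round(f-f0,2),round(s['time'],1))
    if f-f0>1.0: break
```

```text
f0 0.23450669876416932
26.0 26.2 -0.67 35.3
25.3 25.3 -0.37 35.7
24.6 24.6 -0.16 36.0
23.9 23.9 -1.77 36.4
23.2 23.2 1.36 36.8
```

Run:
```python
from k import *
from plant import robot,get_state
B=np.array([-93,-58,38.]); P=lambda h:mw(B+N*h); Nw=Rz.apply(N)
def avg():
    v=[]
    for _ in range(8): robot.wait(.03); v.append(get_state()['ft_force']@Nw)
    return round(np.mean(v),2),round(np.std(v),2)
print(23.2,avg())
robot.line_to(P(22.4),.03);print(22.4,avg())
robot.line_to(P(27),.05);print(27,avg(),get_state()['time'])
```

```text
23.2 (np.float64(1.63), np.float64(0.53))
22.4 (np.float64(2.1), np.float64(0.39))
27 (np.float64(-0.11), np.float64(0.5)) 38.0833
```

Run:
```python
from k import *
from plant import robot,get_state,capture,workorder
B=np.array([-93,-58,38.]); P=lambda h:mw(B+N*h)
robot.line_to(P(60),.1)
robot.reach(mw((-150,-200,280)),ori(tz(10),[0,1,0],1).as_rotvec())
snap(capture,'side','s15');snap(capture,'top','t15')
print(get_state()['time'],get_state()['ft_force'].round(1))
a=load('t15')['img'][135:240,265:345,::-1];b=load('s15')['img'][110:195,210:315,::-1]
cv2.imwrite('pics/v23.png',np.hstack([cv2.resize(a,(304,400),interpolation=3),cv2.resize(b,(494,400),interpolation=3)]))
```

```text
39.625 [-0.4  0.4  0.2]
```

View pics/v23.png

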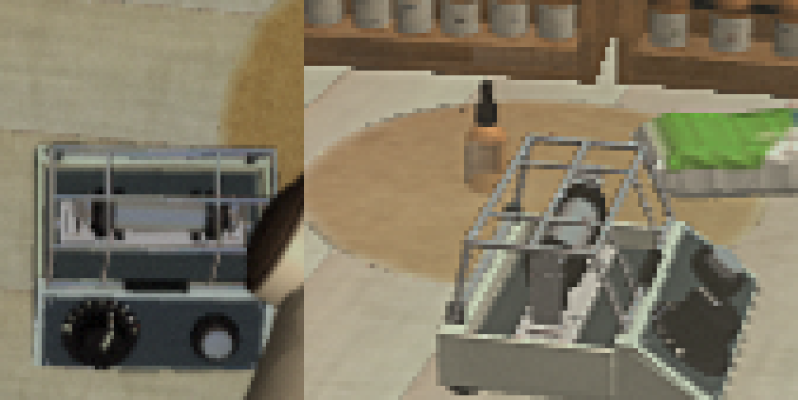

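The tube lies in the cradle under the shut guard (sleeve at 155,285 in the left half). The dial pointer is at click 5 and the button is out.

```bash
python3 -c "
from plant import workorder
workorder.finish_job()"
```

```text
the job is handed in; nothing more can be done
```

The blend is started and the job is handed in, at about 40 s of the 72 s allowed. I pressed the tube home, set the dial from click 3 to click 5 (50 minutes), swung the guard shut, and then pressed and released the start button.

**Last checks**
- **Tube:** pressing it met resistance, then a pull-in, and it stopped 0.3 mm from the expected height. The pictures show it lying in its cradle.
- **Guard:** its bar lies where a fully shut guard should put it in both views, to within about 0.05 rad.
- **Dial:** the pointer matches click 5 in the top view.
- **Start button:** its hard stop came about 5 mm higher than I had predicted. I then touched the face lightly twice, pushing it in up to about 1 mm, and found it at about 23.3 mm. The stop was at 17.3 mm, so the first press used the full 6 mm of travel. The reason for the 5 mm offset is not explained.
- **Bystanders:** the bottle and the beaker stand where they were. The arm hid the label roll in the later top views, so I did not check it by eye; I planned no move that touches it.

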